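# Portafilter held level over the tamping stand

## Robot

A 6-joint arm with a two-finger parallel gripper is mounted at the origin on a cart in front of the work surface, level with it; the furniture and walls round the work are solid. World frame = base frame: x ahead of the robot, y to its left, z up, the work surface at z = 0. Lengths are in m, angles in rad, forces in N, time in s.
With the tool pointing down it reaches from about 0.325 to 0.775 m from the base axis. Payload 9.3 kg.
Tool frame: the origin (TCP) lies at the very end of the fingers, on their centre line; the grasp point (between the pads) lies 19 mm behind it; z points along the fingers, y is the line along which they close (so a half turn about z gives the same grasp; the last joint's range is limited). The gripper opens to 85 mm and grips with 20 to 120 N. Pads are 22 mm wide; open, the fingers measure 114 mm over their backs; the gripper's body (76 mm by 85 mm) begins 54 mm behind the grasp point. The pads swing forward as they close: fully open they stand 13 mm farther back than shut.
Start: joints at [-1.274, 0.259, 0.021, 1.334, 0, 1.418], TCP at [0.239, -0.495, 0.231] pointing down, gripper open.
Joint ranges: [-3.04, 3.04], [-0.91, 1.82], [-1.04, 1.36], [-1.92, 1.95], [-1.52, 1.45], [-3.14, 3.14]. Speed limits (rad/s): [2.22, 2.22, 2.79, 3.14, 3.14, 3.14].

## Interface

Orientations are given as a 3x3 rotation matrix whose columns are the frame's x, y, z axes.
In Python, from cell import manip gives the robot as it stands. The module is installed in compiled form; this text tells all that it offers.
- The arm moves only by the shell command python3 -m jog 'ROWS'. ROWS is JSON, one flat list of numbers, 7 for each row, row after row: the turn, a rotation vector about the tool's x, y, z in rad, then the shift along the tool's x, y, z in m, then the opening, from 0 (shut) to 1 (fully open). A call has 1 to 10 rows; each row is the pose to reach, as a shift and turn from the pose commanded when the call began, along the tool's axes at that moment; what a row does not reach only later rows make up. A row lasts 1/8 s, in which the tool goes at most 62.5 mm and 10.7 degrees, less where a joint would pass 70% of its speed; a pose out of reach is approached as far as the arm can. A call with a gripper value outside its range is refused whole. The fingers move at their own pace and stop on an object; the grip force is fixed at half the most. Time passes only in rows, so rows that repeat a pose let the fingers close. It gives the time, the measured TCP pose, the force, the opening and the grip force at its end, in the units of the state.
- manip.get_obs(): the state, without advancing time (a new reading comes with each control period).
- manip.snapshot(name): name is "side" or "top" or "wrist"; returns a dict with "img" (400x640x3 uint8, red, green, blue), "mtx" (3x3 intrinsics, pixels), "k1" (the pictures are not rectified: a ray, as slopes to the right and down, at radius r is drawn at 1 + k1 r^2 times it, then the intrinsics apply), "rvec" (rotation vector, rad) and "tvec" (3), from world to camera coordinates, as OpenCV has them. Camera axes: x right, y down, z forward; pixel columns grow to the right and rows downward; lengths in m; the calibration is good to about 2 mm. A picture is of the moment at which its call begins. There is no depth.
- manip.sign_off(): hands the job in; it is judged then, once.
Trained networks look in the newest picture that a camera, given by its name, has taken for a name from the list of things; names that differ only in an ending like _2 or _b are one class to them, and where a whole thing is asked for, a point or a joint stands for the part that bears it (a point fixed in the world has none). Each returns a list of dicts, best first, with "score" (0 to 1); they miss things now and then, are a little off and sometimes report something else, mostly with a low value. They report only what shows in the picture. A call takes as long as a camera call.
- manip.recognise(camera, query): "extent" ([centre column, centre row, width, height] as shares, 0 to 1, of the picture: columns of its width, rows of its height, round what is visible of it).
The state is a dict: "time": time; "joints": joint angles; "dq": joint speeds; "effort": joint torques, N m; "position": TCP position; "tcp_rot": TCP orientation; "wrist_force": force on the tool from outside, world axes, zero at the start; "ft_torque": the same for the moment, N m; "opening": finger opening in m; "grip_force": force on a finger pad.
Only numpy, scipy, OpenCV 4.12 (cv2) and the standard library are available. Lean on these libraries where they do the work, as an engineer would, in place of code of your own. Each camera call takes 0.05 s, during which the arm holds its last target. There are 200 camera calls.

## Task

Press the popped-up orange pad of the tamping stand fully home, then pick the portafilter up by its balance point (the brass band on the steel neck) and hold it level above the stand: basket centred over the pad, its underside about 6 cm above the pad and clear of everything, handle lying the way the stand's fork is. Finish while still holding it there, at rest; do not set it down, and do not disturb the tamper, stir stick cup, mug or teaspoon standing around.

Things in the scene. Friction and masses are not known exactly. Their poses are not given: they have to be found in the camera images.
- portafilter: Loose portafilter, about 0.45 kg: open steel basket 66 mm across, 36 high; steel neck; dark wooden handle. Origin: centre of the basket's underside (z = 0 on the counter); z up, x along the neck to the handle, at first roughly to +y. Neck: bar 14 wide, 12 high, centre 22 mm up, x = 33 to 82 mm. Handle: 25 thick, x = 84 to 182 mm, its end also rests on the counter; it lies level.
- balance_band (a point): Balance point of the portafilter: mid neck, 58 mm from the basket's axis towards the handle, 22 mm above the underside, marked by a brass band 6 mm wide (the other brass ring, where the handle begins, is not it). Centre of mass within 2 mm of it along x, 9 mm lower.
- handle_end (a point): Far end of the wooden handle, 180 mm from the basket's axis and 12.5 mm above the underside.
- stand: Tamping stand fixed to the counter: dark steel base 100 x 90 x 8 mm with a tongue, an aluminium column 48 mm across with the orange pad on top, and 110 mm from it, at the tongue's end, an upright fork for the handle, 48 mm wide, top at z = 67 mm. Origin: on the counter under the column's axis; z up, x from column to fork, roughly to +y (robot's left).
- pad_top (a point): Centre of the top face of the round orange pad (black rubber disc in the middle of its top), 54 mm across and 14 mm thick, on the stand's axis. Fully popped up it stands 60 mm above the counter, pressed home 48 mm.
- pad (a joint): How far the orange pad is pressed down, m: 0 fully popped up, 0.012 home on its stop. It starts at 0 to 0.003. Friction holds it wherever it is left; a push of about 4 N straight down moves it.
- tamper: Bystander: coffee tamper, wooden handle on a round metal foot, 58 mm across, 90 mm high. Origin under its centre.
- stir_sticks: Bystander: cup of wooden stir sticks, 72 mm across, 147 mm high. Origin under its centre.
- mug: Bystander: small patterned mug, 61 x 85 x 50 mm. Origin under its centre.
- teaspoon: Bystander: metal teaspoon lying flat, 130 x 26 x 11 mm. Origin under its centre.

How it is judged:
On the way, in this order (a step that is already met when the one before it is completed fails the run):
1. the pad is pressed home while the portafilter still lies on the counter (value of joint pad above 0.0105 m and height (world z) of portafilter below 0.015 m), for 0.1 s.
2. the portafilter is lifted level, held by the fingers at its balance point (contact force between portafilter and the fingers above 1 N and x of the grasp point in the frame of portafilter between 0.036 and 0.08 m and angle between portafilter's own z axis and vertical below 0.12 rad and height (world z) of portafilter above 0.04 m), for 0.2 s.
At the end, for the whole second after the job is handed in: Portafilter held by the fingers within 22 mm of its balance point, level within 0.12 rad, at rest, off the stand; basket within 20 mm of the pad's axis, underside 30 to 95 mm above the pad; handle within 0.2 rad of the fork's direction; pad home (10.5 of 12 mm or more) (contact force between portafilter and the fingers above 1 N and x of the grasp point in the frame of portafilter between 0.036 and 0.08 m and angle between portafilter's own z axis and vertical below 0.12 rad and value of joint pad above 0.0105 m and horizontal distance between portafilter and pad_top below 0.02 m and z of portafilter in the frame of pad_top between 0.03 and 0.095 m and angle between the x axis of portafilter and the x axis of stand, either way round below 0.2 rad and x of handle_end in the frame of stand above 0.1 m and contact force between portafilter and stand below 0.1 N and linear speed of portafilter below 0.02 m/s and angular speed of portafilter below 0.1 rad/s); the arm keeps its last pose, push and grip.
It fails at once if the tamper is moved by more than 25 mm or tipped (distance of tamper from where it was at the start of the episode above 0.025 m or angle between tamper's own z axis and vertical above 0.5 rad).
It fails at once if the stir stick cup is moved by more than 25 mm or tipped (distance of stir_sticks from where it was at the start of the episode above 0.025 m or angle between stir_sticks's own z axis and vertical above 0.5 rad).
It fails at once if the mug is moved by more than 25 mm or tipped (distance of mug from where it was at the start of the episode above 0.025 m or angle between mug's own z axis and vertical above 0.5 rad).
It fails at once if the teaspoon is moved by more than 25 mm or tipped (distance of teaspoon from where it was at the start of the episode above 0.025 m or angle between teaspoon's own z axis and vertical above 0.5 rad).
It also fails if it takes over 45 s, if anything falls off the work surface, if the arm or the gripper's body presses on something with over 40 N, if the wrist force passes 120 N, or if a joint passes its speed limit or range.

## Working session

There is one attempt and no reset: what is moved stays moved. The work goes in short steps, Python scripts to look and compute and a shell command to move; the robot and the scene stay as the last step left them, time stands still between calls to the robot, and variables do not carry over. Pictures are saved under pics/ and viewed, at most 10 in all, crops included, and the job is handed in when it is done.

```bash
mkdir -p pics; cat > h.py <<'E'
import numpy as np, cv2
from cell import manip
def snap(n,f=None):
    s=manip.snapshot(n)
    if f: cv2.imwrite('pics/'+f,s['img'][:,:,::-1])
    return s
def ray(s,u,v):
    K=s['mtx'];d=np.array([(u-K[0,2])/K[0,0],(v-K[1,2])/K[1,1]]);p=d.copy()
    for _ in range(30): p=d/(1+s['k1']*(p@p))
    R=cv2.Rodrigues(np.array(s['rvec'],float))[0];t=np.array(s['tvec'],float).ravel()
    return -R.T@t, R.T@np.array([p[0],p[1],1])
def at(s,u,v,z):
    o,d=ray(s,u,v);return o+d*(z-o[2])/d[2]
def proj(s,P):
    R=cv2.Rodrigues(np.array(s['rvec'],float))[0];c=R@np.array(P,float)+np.array(s['tvec'],float).ravel()
    p=c[:2]/c[2];p=p*(1+s['k1']*(p@p));K=s['mtx'];return np.array([K[0,0]*p[0]+K[0,2],K[1,1]*p[1]+K[1,2]])
E
python3 - <<'E'
from h import *
np.set_printoptions(precision=4,suppress=True)
for c in ['top','side']:
    s=snap(c,c+'1.png'); print(c,s['k1'],-cv2.Rodrigues(np.array(s['rvec'],float))[0].T@np.array(s['tvec'],float).ravel())
    for q in ['portafilter','balance_band','handle_end','stand','pad_top','tamper','stir_sticks','mug','teaspoon']:
        r=manip.recognise(c,q)
        for x in r[:2]:
            e=np.array(x['extent'])*[640,400,640,400]; print(q,round(x['score'],2),e.round(1),at(s,e[0],e[1],0.022)[:2])
o=manip.get_obs();print(o['time'],o['position'],o['tcp_rot'],o['opening'])
E
```

```text
top -0.020114452440181015 [ 0.294  -0.1197  1.4999]
portafilter 0.66 [246.2 217.6  55.6  24.6] [0.4639 0.1854]
balance_band 0.98 [244.1 213.4  57.4  18.7] [0.4795 0.1937]
handle_end 0.8 [243.6 215.9  57.1  23.6] [0.4702 0.195 ]
stand 0.67 [360.4 192.6  48.4  24.1] [ 0.5568 -0.2322]
pad_top 0.72 [243.5 214.   53.   20.9] [0.4773 0.1958]
pad_top 0.7 [367.  191.8  15.4  12.6] [ 0.56   -0.2564]
tamper 0.7 [400.9 183.4  12.2  18.3] [ 0.5914 -0.3817]
stir_sticks 0.93 [295.9 159.4  20.3  25.3] [0.6828 0.007 ]
stir_sticks 0.62 [370.4 188.3  12.5  18.2] [ 0.573  -0.2691]
mug 0.55 [437.1 182.2  22.6  17.1] [ 0.5962 -0.515 ]
teaspoon 0.67 [427.8 207.2  33.7   5.7] [ 0.503 -0.477]
side -0.022986645635920323 [ 0.0701 -0.8617  0.5627]
portafilter 0.52 [405.8 262.5  27.1  42.2] [ 0.6069 -0.3812]
stand 0.92 [357.8 238.8  55.1  57.5] [ 0.5733 -0.2425]
pad_top 0.74 [357.8 234.8  22.1  17.1] [ 0.5843 -0.2282]
tamper 0.57 [403.6 264.1  29.1  41.6] [ 0.5984 -0.3829]
stir_sticks 0.57 [332.8 180.6  20.6  45.8] [0.714  0.0779]
mug 0.9 [449.7 294.1  42.   30.6] [ 0.6085 -0.5092]
mug 0.18 [359.7 237.1  22.1  19. ] [ 0.582 -0.239]
teaspoon 0.84 [413.8 313.4  51.9  39.3] [ 0.5072 -0.5073]
1.0 [ 0.2391 -0.4953  0.2313] [[ 0.9005  0.4348  0.    ]
 [ 0.4348 -0.9005  0.    ]
 [ 0.     -0.     -1.    ]] 0.08528443596802633
```

```bash
python3 - <<'E'
import cv2
a=cv2.imread('pics/top1.png')[150:240,200:400];cv2.imwrite('pics/topc.png',cv2.resize(a,None,fx=4,fy=4,interpolation=cv2.INTER_CUBIC))
a=cv2.imread('pics/side1.png')[130:350,250:510];cv2.imwrite('pics/sidec.png',cv2.resize(a,None,fx=2.7,fy=2.7,interpolation=cv2.INTER_CUBIC))
E
```

```text
(no output)
```

View pics/topc.png

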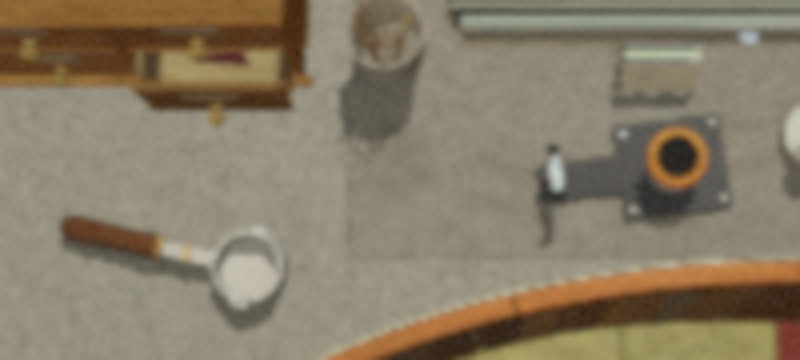

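View pics/sidec.png

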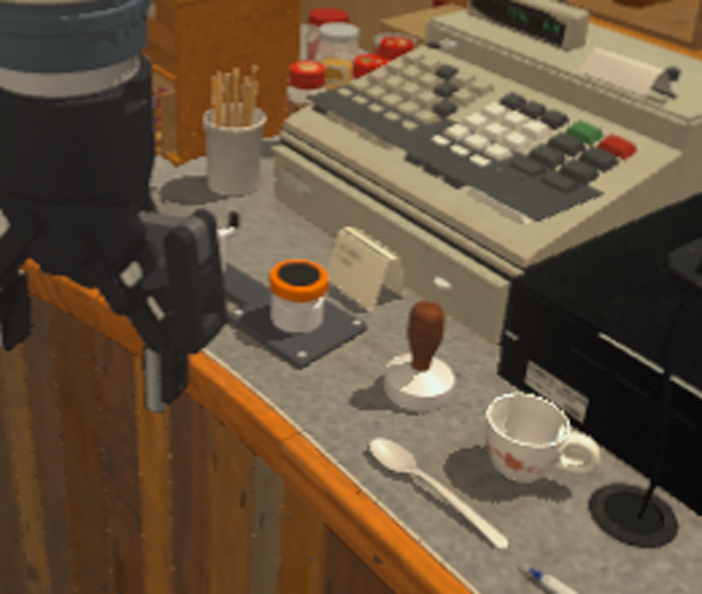

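The top view shows the pad at about crop (678,157) and the fork at (556,172). The basket rim is at (247,268), the band at (186,252) and the handle end at (66,228). The side view shows the pad popped up, with the tamper, spoon and mug well to the right of the stand.

```bash
python3 - <<'E'
from h import *
np.set_printoptions(precision=4,suppress=True)
s=snap('top'); f=lambda x,y,z: at(s,200+(x+.5)/4-.5,150+(y+.5)/4-.5,z)[:2]
pad=f(678,157,.06);fork=f(556,168,.06);b=f(247,267,.036);bd=f(186,252,.026);he=f(66,226,.0125)
print('pad',pad,'fork',fork,np.linalg.norm(fork-pad),'basket',b,'band',bd,np.linalg.norm(bd-b),'he',he,np.linalg.norm(he-b))
print('stand dir',np.degrees(np.arctan2(*(fork-pad)[::-1])),'pf dir',np.degrees(np.arctan2(*(he-b)[::-1])),np.degrees(np.arctan2(*(bd-b)[::-1])))
s=snap('side'); print('side pad',at(s,250+(299+.5)/2.7,130+(273.5)/2.7,.06))
o=manip.get_obs();R=np.array(o['tcp_rot']);p=np.array(o['position'])
print('toolshift to pad z.15',R.T@(np.r_[pad,.15]-p))
E
```

```text
pad [ 0.5638 -0.2608] fork [ 0.5537 -0.1515] 0.1097303200039116 basket [0.4669 0.1275] band [0.4817 0.1855] 0.05987456610468879 he [0.5074 0.3009] 0.17806134654695357
stand dir 95.27192916634087 pf dir 76.8392330430791 75.66713664047612
side pad [ 0.564  -0.2645  0.06  ]
toolshift to pad z.15 [ 0.3944 -0.07    0.0813]
```

```bash
python3 -m jog '[0,0,0,0.05,-0.009,0,0, 0,0,0,0.1,-0.018,0,0, 0,0,0,0.15,-0.026,0,0, 0,0,0,0.2,-0.035,0,0, 0,0,0,0.25,-0.044,0,0, 0,0,0,0.3,-0.052,0,0, 0,0,0,0.35,-0.061,0.02,0, 0,0,0,0.394,-0.069,0.05,0, 0,0,0,0.394,-0.069,0.081,0, 0,0,0,0.394,-0.069,0.081,0]'
python3 - <<'E'
from h import *
s=snap('wrist','w1.png');o=manip.get_obs();print(o['position'],o['joints'],o['wrist_force'],manip.recognise('wrist','pad_top'))
E
```

```text
time: 2.35
position: [0.5632, -0.2607, 0.148]
tcp_rot: [[0.9, 0.436, -0.004], [0.436, -0.9, 0.002], [-0.003, -0.004, -1.0]]
wrist_force: [0.0, 0.3, 0.3]
opening: -0.0001
grip_force: 0.0
[ 0.56358567 -0.26158957  0.14995462] [-5.69480388e-01  4.12551330e-01  4.23835789e-02  1.20247924e+00
 -7.98620415e-05  2.12210778e+00] [ 0.5145503  -0.35190108  1.47538878] [{'extent': [0.5023, 0.5022, 0.105, 0.169], 'score': 0.56}]
```

View pics/w1.png

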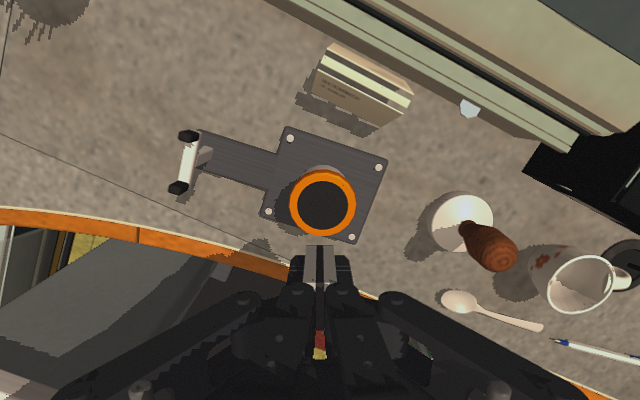

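The wrist view shows the pad centred at (323,203), with the fork tips at (189,135) and (179,187).

```bash
python3 - <<'E'
from h import *
s=snap('wrist');
p=at(s,323,203,.059);a=at(s,189,134,.067);b=at(s,179,187,.067);f=(a+b)/2
print(p,f,np.linalg.norm((f-p)[:2]),np.linalg.norm(a-b),np.degrees(np.arctan2(*(f-p)[1::-1])),np.degrees(np.arctan2(*(a-b)[1::-1])))
print([at(s,*q,.008)[:2] for q in [(291,138),(378,168),(352,237),(269,211)]])
o=manip.get_obs();print(np.array(o['tcp_rot']).T@(p-o['position']))
E
```

```text
[ 0.56759225 -0.26274255  0.059     ] [ 0.55438273 -0.1555199   0.067     ] 0.10803327416337985 0.040999180045995086 97.02328594042984 8.224566960101646
[array([ 0.59629983, -0.21730635]), array([ 0.60634212, -0.30127655]), array([ 0.53429862, -0.31155312]), array([ 0.52362997, -0.22662662])]
[0.00296992 0.0015238  0.09279201]
```

```bash
python3 -m jog '[0,0,0,0.002,0.002,0.03,0, 0,0,0,0.002,0.002,0.06,0, 0,0,0,0.002,0.002,0.08,0, 0,0,0,0.002,0.002,0.09,0, 0,0,0,0.002,0.002,0.096,0, 0,0,0,0.002,0.002,0.1,0, 0,0,0,0.002,0.002,0.102,0,0,0,0,0.002,0.002,0.102,0]'
```

```text
time: 3.5
position: [0.5669, -0.2631, 0.0487]
tcp_rot: [[0.901, 0.435, 0.001], [0.435, -0.901, -0.001], [0.001, 0.001, -1.0]]
wrist_force: [-1.2, -1.6, 1.7]
opening: 0.0002
grip_force: 1.4
```

```bash
python3 -m jog '[0,0,0,0,0,0.002,0,0,0,0,0,0,0.002,0,0,0,0,0,0,0.002,0]'; python3 -m jog '[0,0,0,0,0,0.001,0,0,0,0,0,0,0.001,0]'
```

```text
time: 3.88
position: [0.567, -0.2632, 0.048]
tcp_rot: [[0.901, 0.435, 0.002], [0.435, -0.901, -0.001], [0.001, 0.002, -1.0]]
wrist_force: [-4.9, -0.4, 15.3]
opening: -0.0002
grip_force: 7.4
time: 4.12
position: [0.5671, -0.2632, 0.0479]
tcp_rot: [[0.901, 0.435, 0.002], [0.435, -0.901, -0.002], [0.001, 0.003, -1.0]]
wrist_force: [-7.1, 1.0, 22.2]
opening: -0.0002
grip_force: 11.2
```

```bash
python3 -m jog '[0,0,0,0,0,-0.05,0, 0,0,0,0,0,-0.1,0, 0,0,0,0,0,-0.16,0, 0,0,0,0,0,-0.16,0]'
python3 -m jog '[0,0,-0.1,0.013,-0.049,0,0.5, 0,0,-0.2,0.026,-0.098,0,1, 0,0,-0.3,0.039,-0.147,0,1, 0,0,-0.4,0.052,-0.196,0,1, 0,0,-0.5,0.065,-0.245,0,1, 0,0,-0.6,0.078,-0.294,0,1, 0,0,-0.7,0.091,-0.343,0,1, 0,0,-0.8,0.104,-0.392,0,1, 0,0,-0.885,0.117,-0.441,0,1, 0,0,-0.885,0.117,-0.441,0.02,1]'
python3 -m jog '[0,0,0,0,0,0.02,1,0,0,0,0,0,0.02,1]'
python3 - <<'E'
from h import *
s=snap('wrist','w2.png');o=manip.get_obs();print(o['time'],o['position'],o['joints'],o['wrist_force'])
for q in ['portafilter','balance_band']:print(manip.recognise('wrist',q))
E
```

```text
time: 4.62
position: [0.5684, -0.2633, 0.2102]
tcp_rot: [[0.9, 0.435, 0.008], [0.435, -0.9, -0.004], [0.005, 0.007, -1.0]]
wrist_force: [-0.2, -0.4, -1.2]
opening: 0.0001
grip_force: 0.0
time: 5.88
position: [0.4795, 0.1886, 0.1851]
tcp_rot: [[0.228, 0.974, 0.001], [0.974, -0.228, 0.001], [0.002, 0.001, -1.0]]
wrist_force: [-0.1, -0.3, -0.3]
opening: 0.0853
grip_force: 0.0
time: 6.12
position: [0.4789, 0.1854, 0.1634]
tcp_rot: [[0.233, 0.972, -0.004], [0.972, -0.233, -0.0], [-0.001, -0.004, -1.0]]
wrist_force: [0.4, -0.3, -0.2]
opening: 0.0855
grip_force: 0.0
6.175 [0.47961927 0.18533577 0.16452066] [ 2.05214598e-01  2.28677445e-01 -1.92328143e-01  1.15184578e+00
  3.78073265e-04  2.01176957e+00] [ 0.0191379  -0.71857529 -0.36350106]
[{'extent': [0.5073, 0.418, 0.1205, 0.5735], 'score': 0.78}]
[{'extent': [0.5062, 0.4156, 0.1195, 0.5872], 'score': 0.58}]
```

View pics/w2.png

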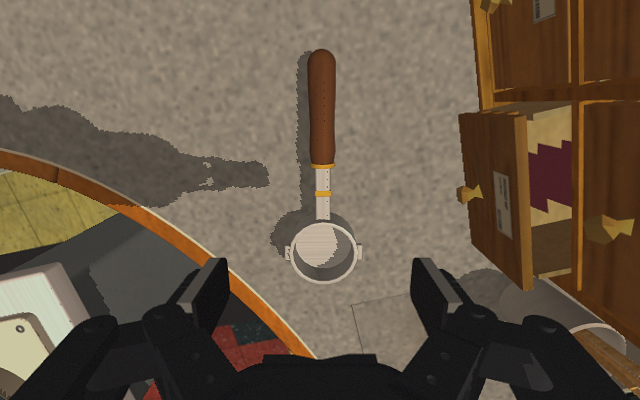

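The wrist view shows the brass band at (322,194), the handle end at (322,50) and the rim centre at (323,252). An open drawer sits to the right, with its knob at (466,193).

```bash
python3 - <<'E'
from h import *
np.set_printoptions(precision=4,suppress=True)
s=snap('wrist')
bd=at(s,322.5,194,.028);he=at(s,322,57,.0125);b=at(s,323.5,252,.036)
print(bd,he,b,'dirs',np.degrees(np.arctan2(*(he-b)[1::-1])),np.linalg.norm((he-b)[:2]),np.linalg.norm((bd-b)[:2]))
print('knob',[at(s,460,193,z) for z in (0.03,.08)],'cam',ray(s,320,200)[0])
o=manip.get_obs();print(np.array(o['tcp_rot']).T@(bd-o['position']),o['tcp_rot'])
E
```

```text
[0.4829 0.1827 0.028 ] [0.5103 0.299  0.0125] [0.4709 0.1284 0.036 ] dirs 76.9840026460369 0.1751023754062942 0.055609166458413004
knob [array([0.6074, 0.1543, 0.03  ]), array([0.5878, 0.1731, 0.08  ])] cam [0.4984 0.2594 0.3087]
[-0.002   0.0028  0.1378] [[ 0.2341  0.9722  0.0008]
 [ 0.9722 -0.2341  0.0003]
 [ 0.0005  0.0007 -1.    ]]
```

```bash
python3 -m jog '[0,0,0,-0.001,0.003,0.04,1, 0,0,0,-0.001,0.003,0.08,1, 0,0,0,-0.001,0.003,0.12,1, 0,0,0,-0.001,0.003,0.14,1, 0,0,0,-0.001,0.003,0.15,1, 0,0,0,-0.001,0.003,0.157,1, 0,0,0,-0.001,0.003,0.157,1, 0,0,0,-0.001,0.003,0.157,1]'
python3 - <<'E'
from h import *
s=snap('wrist','w3.png');o=manip.get_obs();print(o['time'],o['position'],o['wrist_force'])
E
```

```text
time: 7.32
position: [0.4834, 0.1837, 0.009]
tcp_rot: [[0.234, 0.972, 0.001], [0.972, -0.234, 0.0], [0.001, 0.001, -1.0]]
wrist_force: [-0.3, 0.5, -0.4]
opening: 0.0858
grip_force: 0.0
7.375 [0.4833963  0.1836412  0.00898812] [ 0.4848085  -0.58692171  0.37425171]
```

View pics/w3.png

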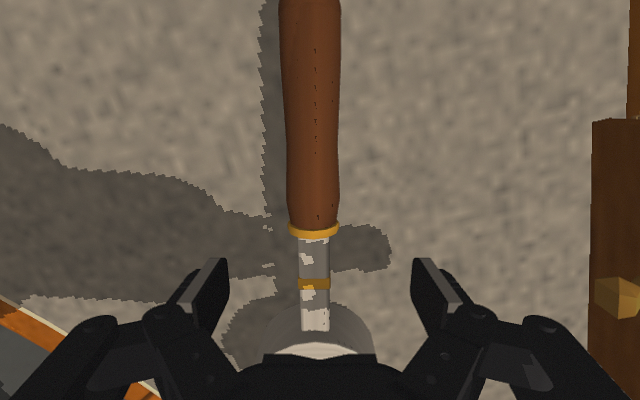

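The band is at (314,284), between the two pads and only slightly off-centre.

```bash
python3 - <<'E'
from h import *
s=snap('wrist');o=manip.get_obs()
print(np.array(o['tcp_rot']).T@(at(s,314,284,.028)-o['position']))
E
python3 -m jog '[0,0,0,0,0,0.002,0.5,0,0,0,0,0,0.003,0,0,0,0,0,0,0.003,0,0,0,0,0,0,0.003,0,0,0,0,0,0,0.003,0,0,0,0,0,0,0.003,0,0,0,0,0,0,0.003,0,0,0,0,0,0,0.003,0]'
```

```text
[-0.00045827 -0.00229905 -0.01910941]
time: 8.43
position: [0.4828, 0.1836, 0.0054]
tcp_rot: [[0.234, 0.972, -0.0], [0.972, -0.234, 0.0], [0.0, -0.0, -1.0]]
wrist_force: [-2.3, 1.1, 5.5]
opening: 0.0128
grip_force: 59.3
```

```bash
python3 -m jog '[0,0,0,0,0,-0.01,0,0,0,0,0,0,-0.03,0,0,0,0,0,0,-0.06,0,0,0,0,0,0,-0.09,0,0,0,0,0,0,-0.12,0,0,0,0,0,0,-0.14,0,0,0,0,0,0,-0.14,0,0,0,0,0,0,-0.14,0]'
python3 - <<'E'
from h import *
s=snap('wrist','w4.png');o=manip.get_obs();print(o['time'],o['position'],o['wrist_force'],o['ft_torque'],o['joints'])
R=np.array(o['tcp_rot']);p=o['position']
for P in [(0,0,-.019-.006),(.122,0,-.0095),(-.058,0,-.033)]: print(proj(s,p+R@np.array(P)))
E
```

```text
time: 9.43
position: [0.4824, 0.1834, 0.1443]
tcp_rot: [[0.234, 0.972, -0.001], [0.972, -0.234, -0.0], [-0.001, -0.001, -1.0]]
wrist_force: [-0.4, 0.1, -5.3]
opening: 0.0128
grip_force: 59.3
9.475 [0.48227906 0.18334054 0.14411342] [-0.68426431 -0.28784861 -5.92616599] [-6.10370115e-02 -4.26490697e-05 -7.41344372e-03] [ 2.00571719e-01  2.44343181e-01 -2.25734092e-01  1.10271571e+00
 -6.51201278e-05  2.00744077e+00]
[319.01545401 290.30245423]
[318.76636693 -22.09618588]
[319.11142031 407.68981387]
```

View pics/w4.png

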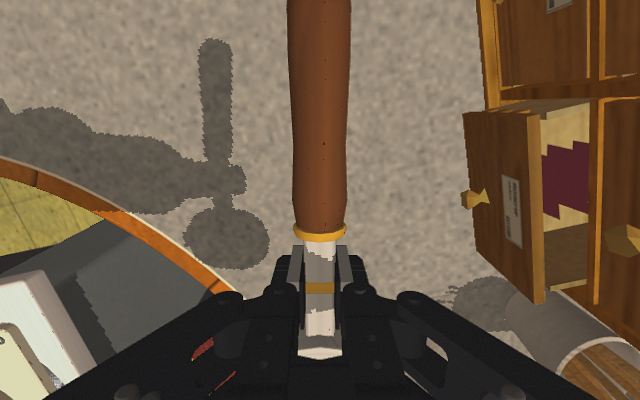

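The portafilter hangs level, with the band at (319,288) between the pads and the handle in line with tool x.

```bash
python3 -m jog '[0,0,-0.018,-0.018,0.008,0,0, 0,0,-0.054,-0.054,0.025,0,0, 0,0,-0.097,-0.097,0.045,0,0, 0,0,-0.143,-0.144,0.066,0,0, 0,0,-0.19,-0.191,0.088,0,0, 0,0,-0.236,-0.238,0.109,0,0, 0,0,-0.279,-0.281,0.129,0,0, 0,0,-0.315,-0.318,0.146,0,0, 0,0,-0.344,-0.346,0.159,0,0, 0,0,-0.358,-0.361,0.166,0,0]'
python3 -m jog '[0,0,0,0,0,0,0,0,0,0,0,0,0.01,0,0,0,0,0,0,0.02,0,0,0,0,0,0,0.03,0,0,0,0,0,0,0.03,0,0,0,0,0,0,0.03,0]'
python3 - <<'E'
from h import *
o=manip.get_obs();R=np.array(o['tcp_rot']);print(o['time'],o['position'],o['wrist_force'],o['opening'],'basket',o['position']+R@[-.057,0,.0055],np.degrees(np.arctan2(R[1,0],R[0,0])))
for c in('wrist','top','side'):
    s=snap(c,c+'5.png')
a=cv2.imread('pics/top5.png')[150:240,320:440];b=cv2.imread('pics/side5.png')[130:350,250:510]
a=cv2.resize(a,(400,300),interpolation=2);b=cv2.resize(b,(400,338),interpolation=2);w=cv2.resize(cv2.imread('pics/wrist5.png'),(400,250))
c=np.zeros((588,800,3),np.uint8);c[:300,:400]=a;c[:338,400:]=b;c[338:588,:400]=w;cv2.imwrite('pics/all5.png',c)
E
```

```text
time: 10.72
position: [0.5596, -0.2076, 0.1438]
tcp_rot: [[-0.121, 0.993, -0.002], [0.993, 0.121, 0.001], [0.001, -0.002, -1.0]]
wrist_force: [-1.0, 0.9, -5.7]
opening: 0.013
grip_force: 59.2
time: 11.48
position: [0.56, -0.2062, 0.1155]
tcp_rot: [[-0.122, 0.993, 0.0], [0.993, 0.122, -0.0], [-0.0, 0.0, -1.0]]
wrist_force: [-0.2, 0.0, -5.0]
opening: 0.0128
grip_force: 59.1
11.475 [ 0.56002739 -0.20617024  0.11545158] [-0.1696169   0.04751287 -5.01966394] 0.012800532151597523 basket [ 0.56697514 -0.26274604  0.10996005] 97.00005819386934
```

View pics/all5.png

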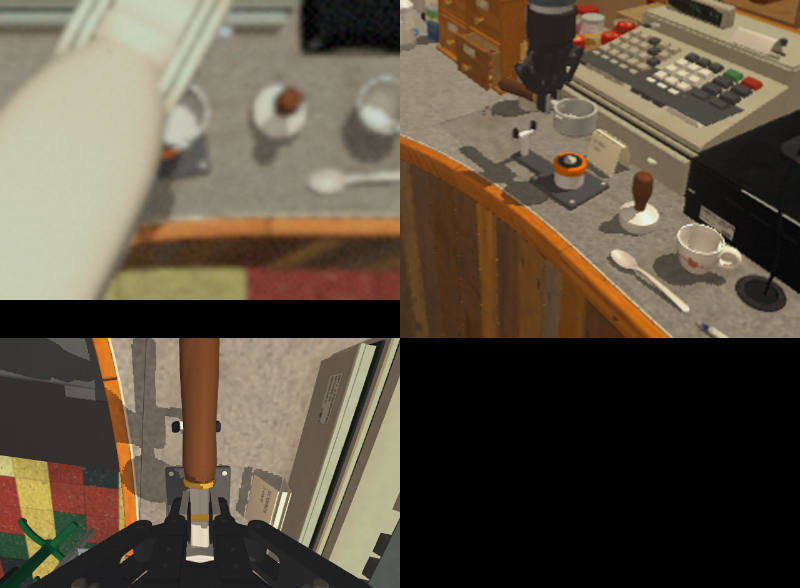

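The side view shows the basket hanging level over the pad, clear of it. The wrist view shows the handle lying over the fork. Next is a quick numeric check of the basket position and pad height.

```bash
python3 - <<'E'
from h import *
s=snap('side')
print('basket seen',(250+175*.65,130+117*.651),'exp',proj(s,[.566,-.263,.128]))
print('exp pad home/popped',proj(s,[.566,-.263,.048]),proj(s,[.566,-.263,.06]))
im=cv2.imread('pics/side5.png').astype(int);m=(im[:,:,2]>150)&(im[:,:,1]<150)&(im[:,:,0]<60);m[:200]=0;m[260:]=0;m[:,:335]=0;m[:,385:]=0
v,u=np.nonzero(m);print('orange now',u.min(),u.max(),v.min(),v.max())
im=cv2.imread('pics/side1.png').astype(int);m=(im[:,:,2]>150)&(im[:,:,1]<150)&(im[:,:,0]<60);m[:200]=0;m[260:]=0;m[:,:335]=0;m[:,385:]=0
v,u=np.nonzero(m);print('orange before',u.min(),u.max(),v.min(),v.max())
o=manip.get_obs();print(o['time'],o['position'],np.abs(o['dq']).max())
E
```

```text
basket seen (363.75, 206.167) exp [362.4872697  206.57139257]
exp pad home/popped [360.97554611 234.85916541] [361.19478288 230.76879942]
orange now 352 371 229 242
orange before 350 371 226 240
11.675 [ 0.56008719 -0.20637296  0.1156515 ] 0.0013501499415117563
```

```bash
python3 -c "
from cell import manip
print(manip.sign_off())"
```

```text
the job is handed in; nothing more can be done
None
```

I pressed the pad home onto its stop, and handed in with the portafilter held level by its balance band, basket centred over the pad with its underside about 6 cm above it and the handle along the fork. Nothing else was disturbed that I could see, but the hand-in gave no verdict.

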